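# Lever the microscope up into its raised position

### The job

Raise the front of the heavy microscope into its tilted position: put the thin end of the pry bar under the front edge of its base, over the fulcrum block, and press the handle down until the sprung supports on both sides have slipped in under the base, stopping as soon as you feel the base meet the keepers above it. Then ease it down gently onto the supports, draw the bar out and lay it flat on the bench, clear of the microscope and the block. Do not lift or push the microscope with the gripper, do not force it hard against the keepers (20 N at the handle is plenty), do not shove it out of place, and leave everything else on the bench where it is.

Things in the scene. Friction and masses are not known exactly. Their poses are not given: they have to be found in the camera images.
- scope: Stereo microscope, 6 to 8.4 kg, loose on four 20 mm feet. Cream base 220 mm deep (x), 200 mm wide (y), underside 20 mm, top 54 mm up; head 0.4 m high. Origin on the bench under the base's centre; x from front edge to rear, so the bar goes in along +x, between the front feet (24 mm across, 25 mm behind the edge, 62 mm either side of the middle). It tips about its rear feet.
- scope_edge (a point): Middle of the base's lower front edge, 20 mm up at the start. Lifting it loads the bar with 30 to 45 N. Raised 6.5 to 14.7 mm, the side supports slip in; 2 to 3 mm higher the keepers stop it hard (force at the handle climbs steeply). How high the brackets are set differs each day by 7 mm and is not measured: feel for the stop. Lowered, it stays up on the supports.
- scope_edge_a (a point): Point on the same edge, 95 mm to the scope's +y side. By each front corner, from 104 to 138 mm off the middle, stands a fixed steel bracket (34 mm deep, 70 to 78 mm tall) with a brass support that a spring (4 N) presses against the base's side, to slip 12 mm under it when it is raised, and a keeper arm reaching 12 mm in over the base's top.
- scope_edge_b (a point): Point on the same edge, 95 mm to the -y side; the same kind of bracket stands there.
- fulcrum: Steel block fixed to the bench, 36 mm (x, along the bar) by 70 mm (y), with a rounded steel ridge of radius 8 mm along y on top, 32 mm high in all. The ridge lies 49 to 61 mm in front of the microscope's front edge. Origin on the bench under its centre.
- fulcrum_top (a point): Middle of the top of the fulcrum's ridge, 32 mm above the bench.
- bar: Flat steel pry bar, 380 mm long, 0.45 kg, lying on the bench, x along it to the thin tip, z up. Origin on its flat underside at mid-length. Blade 18 mm wide, 10 mm thick, 7.5 mm from x = 120 to 140 mm and 5 mm over the last 50 mm to the tip; wooden handle 22 mm wide, 24 mm tall, from x = -190 to -70 mm. The whole underside is flat.
- bar_tip (a point): Tip of the bar at its underside (bar x = 190 mm).
- bar_grip (a point): Grasp point in the middle of the handle's section (bar x = -90 mm, 12 mm above the underside).
- tube_rack: Bystander: red tube rack 85 x 120 x 30 mm. Origin under its centre.
- tip_box: Bystander: pipette-tip box with clear cover 85 x 120 x 80 mm. Origin under its centre.
- wash_bottle: Bystander: white bottle, 66 mm across, 160 mm tall. Origin under its centre.
- jar: Bystander: small amber jar, 52 mm across, 60 mm tall. Origin under its centre.
- slide_box: Bystander: flat blue slide box 90 x 85 x 32 mm. Origin under its centre.
- screwdriver: Bystander: screwdriver lying on the bench (not the pry bar). Origin under its centre.
- weight: Bystander: steel block 50 x 50 x 40 mm. Origin under its centre.
Things that resemble listed ones, but are neither listed nor needed, are in the scene too. What is shaped like the fulcrum but black, pink or turquoise is not meant.

How it is judged:
By the outcome, as a careful person would: the job done as asked, in the order asked, and still so for the second after the job is handed in, with the robot touching nothing.
It also fails if it takes over 72 s, if anything falls off the work surface, if the arm or the gripper's body presses on something with over 40 N, if the wrist force passes 120 N, or if a joint passes its speed limit or range.

### The arm

A 7-joint arm with a two-finger parallel gripper is mounted at the origin on the work surface. World frame = base frame: x ahead of the robot, y to its left, z up, the work surface at z = 0. Lengths are in m, angles in rad, forces in N, time in s.
With the tool pointing down it reaches from about 0.425 to 0.95 m from the base axis. Payload 4.7 kg.
Tool frame: the origin (TCP) lies between the finger pads; the fingertips stand 11 mm ahead of it and the grasp point (between the pads) lies 8 mm behind it; z points along the fingers, y is the line along which they close (so a half turn about z gives the same grasp; the last joint's range is limited). The gripper opens to 85 mm and grips with 20 to 120 N. Pads are 22 mm wide; open, the fingers measure 114 mm over their backs; the gripper's body (76 mm by 85 mm) begins 54 mm behind the grasp point. The pads swing forward as they close: fully open they stand 13 mm farther back than shut.
Start: joints at [1.212, 0.469, -0.049, 1.532, 0.024, 1.141, -0.082], TCP at [0.219, -0.639, 0.242] pointing down, gripper open.
Joint ranges: [-2.59, 2.59], [-0.33, 1.99], [-1.39, 1.29], [0.1, 2.45], [-1.04, 4.18], [0.21, 1.99], [-2.66, 2.66]. Speed limits (rad/s): [2.57, 2.57, 3.14, 3.14, 3.14, 3.14, 3.14].

### API

Orientations are given as a rotation vector (axis times angle).
In Python, from plant import bot gives the robot as it stands. The module is installed in compiled form; this text tells all that it offers.
- The arm moves only by the tool drive_tool, never from a script. Its argument "plan" is a list of rows, each a list of 3 entries, a list of its own where there are three numbers: the shift along the tool's x, y, z in m, then the turn about the tool's z in degrees, then the opening in per cent of the stroke, from 0 (shut) to 100 (fully open). In form: [[[x, y, z], spin, grip], ...]. A call has 1 to 12 rows; each row is the pose to reach, as a shift and turn from the pose commanded when the call began, along the tool's axes at that moment; what a row does not reach only later rows make up. A row lasts 1/10 s, in which the tool goes at most 50 mm and 8.59 degrees, less where a joint would pass 70% of its speed; a pose out of reach is approached as far as the arm can. A call with a gripper value outside its range is refused whole. The fingers move at their own pace and stop on an object; "grip_force" is the grip in N (left out, the last holds). Time passes only in rows, so rows that repeat a pose let the fingers close. It gives the time, the measured TCP pose, the force, the opening and the grip force at its end, in the units of the state.
- bot.observe(): the state, without advancing time (a new reading comes with each control period).
- bot.grab_frame(name): name is "scene" or "side" or "wrist"; returns a dict with "image" (480x640x3 uint8, blue, green, red), "camera_matrix" (3x3 intrinsics, pixels), "position" and "rotation" of the camera in the world; the wrist camera has in their place "tool_from_camera" (4x4, takes a point from camera to tool coordinates, whose origin is the TCP and whose axes are the flange's). Camera axes: x right, y down, z forward; pixel columns grow to the right and rows downward; lengths in m; the calibration is good to about 2 mm. A picture is of the moment at which its call begins: read the wrist's pose just before it. There is no depth.
- bot.close_job(): hands the job in; it is judged then, once.
The state is a dict: "clock": time; "qpos": joint angles; "qvel": joint speeds; "joint_torque": joint torques, N m; "tool_pos": TCP position; "ee_rot": TCP orientation; "ft_force": force on the tool from outside, world axes, zero at the start; "torque": the same for the moment, N m; "finger_gap": finger opening in m; "grip_force": force on a finger pad.
Only numpy, scipy, OpenCV 4.12 (cv2) and the standard library are available. Lean on these libraries where they do the work, as an engineer would, in place of code of your own. Each camera call takes 0.05 s, during which the arm holds its last target. There are 200 camera calls.

## Working session

There is one attempt and no reset: what is moved stays moved. The work goes in short steps, Python scripts to look and compute and a tool call to move; the robot and the scene stay as the last step left them, time stands still between calls to the robot, and variables do not carry over. Pictures are saved under pics/ and viewed, at most 10 in all, crops included, and the job is handed in when it is done.

Besides the shell and the picture viewer there is one more tool, called as name([rows], argument=value, ...), one row to a line, values as JSON. drive_tool: Moves the arm, as the interface text tells. Its arguments: {"type":"object","properties":{"plan":{"type":"array","items":{"type":"array"}},"grip_force":{"type":"number"}},"required":["plan"]}

```bash
mkdir -p pics; cat > h.py <<'E'
import numpy as np, cv2, pickle
from scipy.spatial.transform import Rotation as R
from plant import bot
def snap(name,fn):
    s=bot.observe(); f=bot.grab_frame(name); cv2.imwrite('pics/'+fn+'.png',f['image'])
    f['state']=s; pickle.dump(f,open('pics/'+fn+'.pkl','wb')); return f
def campose(f):
    if 'tool_from_camera' in f:
        s=f['state']; T=np.array(f['tool_from_camera']); Rt=R.from_rotvec(s['ee_rot']).as_matrix()
        return Rt@T[:3,3]+s['tool_pos'], Rt@T[:3,:3]
    return np.array(f['position']),np.array(f['rotation'])
def load(fn): return pickle.load(open('pics/'+fn+'.pkl','rb'))
def px2w(f,u,v,z):
    p,Rm=campose(f); 
    if Rm.shape!=(3,3): Rm=R.from_rotvec(Rm).as_matrix()
    d=Rm@np.linalg.solve(f['camera_matrix'],[u,v,1.]); return p+d*(z-p[2])/d[2]
def w2px(f,P):
    p,Rm=campose(f); c=Rm.T@(np.array(P)-p); q=np.array(f['camera_matrix'])@c; return q[:2]/q[2]
E
python3 - <<'E'
from h import *
for n in ['scene','side','wrist']:
    f=snap(n,n+'0'); print(n,campose(f)[0],campose(f)[1][:,2],f['camera_matrix'][0])
print(bot.observe())
a=cv2.imread('pics/side0.png');b=cv2.imread('pics/wrist0.png')
cv2.imwrite('pics/both.png',cv2.resize(np.vstack([a,b]),(400,600)))
E
```

```text
Traceback (most recent call last):
IndexError: too many indices for array: array is 1-dimensional, but 2 were indexed
```

View pics/scene0.png

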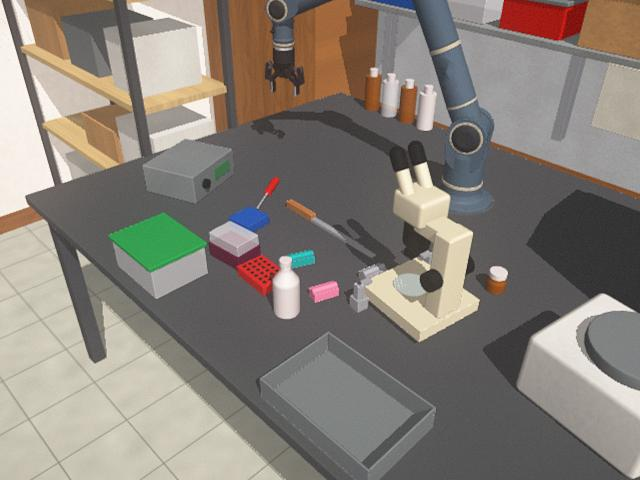

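```bash
sed -i "s/np.array(f\['rotation'\])$/R.from_rotvec(f['rotation']).as_matrix()/" h.py
python3 - <<'E'
from h import *
f=bot.grab_frame('scene');print(f['rotation'])
for n in ['scene','side','wrist']:
    f=snap(n,n+'0'); print(n,campose(f)[0],campose(f)[1][:,2],f['camera_matrix'][0])
print(bot.observe())
f=load('scene0'); cv2.imwrite('pics/c0.png',cv2.resize(f['image'][180:360,200:440],(800,600),interpolation=cv2.INTER_CUBIC))
E
```

```text
[-0.94283892 -2.29230063  1.20701619]
scene [1.50816587 0.85802569 0.94585169] [-0.60055295 -0.57312234 -0.55755442] [565.51033988   0.         334.21096574]
side [ 0.21364381 -0.76932987  1.07430742] [ 0.29123626  0.5496307  -0.78299907] [519.81659317   0.         322.18412738]
wrist [ 0.27978007 -0.61756624  0.37336792] [-0.24477638 -0.08231297 -0.96607924] [383.85398992   0.         319.96471197]
{'clock': 0.25, 'qpos': array([ 1.21211655,  0.46902092, -0.04861061,  1.53304126,  0.0240958 ,
        1.14099467, -0.08230009]), 'qvel': array([-2.02358366e-03, -2.34913044e-03,  1.23609607e-03, -3.88858042e-03,
        4.24404737e-04,  1.70331848e-05, -3.89782289e-04]), 'joint_torque': array([ 2.99147996e-04, -5.09795952e+01, -4.62126662e-02, -2.37560642e+01,
        1.07329528e-02,  5.24461444e-03, -4.93988935e-06]), 'tool_pos': array([ 0.21854591, -0.63838219,  0.24182143]), 'ee_rot': array([-3.09811806e+00, -5.15575901e-01,  2.29339305e-04]), 'ft_force': array([-0.3202776 ,  0.35958305, -0.37779626]), 'torque': array([ 0.0010127 , -0.03518053,  0.00643723]), 'grip_force': 0.0, 'finger_gap': 0.0857610702051639}
```

View pics/side0.png

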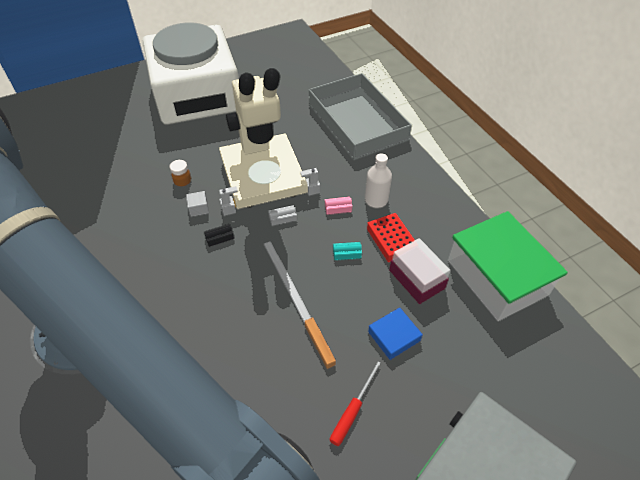

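View pics/c0.png

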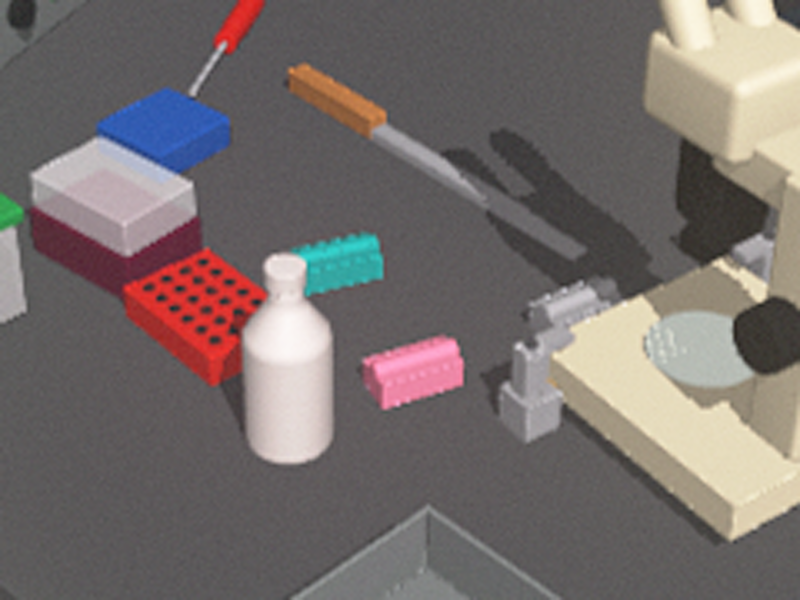

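Side view: pry bar = orange handle, ends (332,362)→tip (268,244); the look-alike is the red screwdriver (355,405). Fulcrum candidates: steel grey (284,214), black (219,235), turquoise (348,251), pink (338,205) → grey one. I'll check that in one close crop.

```bash
python3 - <<'E'
from h import *
f=load('side0'); I=f['image']
a=cv2.resize(I[125:255,185:345],(800,650),interpolation=cv2.INTER_CUBIC)[50:]
cv2.imwrite('pics/c1.png',a)
hsv=cv2.cvtColor(I,cv2.COLOR_BGR2HSV)
m=cv2.inRange(hsv,(5,120,100),(20,255,255)); m[:300]=0;m[:,:290]=0;m[:,345:]=0
c=max(cv2.findContours(m,0,1)[0],key=cv2.contourArea); print(cv2.boxPoints(cv2.minAreaRect(c)),cv2.minAreaRect(c))
for uv in [(268,244),(283,214)]: print(px2w(f,*uv,0.0),px2w(f,*uv,0.032))
print(px2w(f,320,343,.024))
E
```

```text
[[302.59946 321.75894]
 [312.74673 316.51035]
 [336.80862 363.03006]
 [326.66135 368.27866]] ((319.70404052734375, 342.3945007324219), (52.37420654296875, 11.424315452575684), 62.650123596191406)
[0.47626472 0.02762391 0.        ] [0.46844213 0.00388534 0.032     ]
[0.55439905 0.10396867 0.        ] [0.5442491  0.07795605 0.032     ]
[ 0.4613703  -0.29732378  0.024     ]
```

View pics/c1.png

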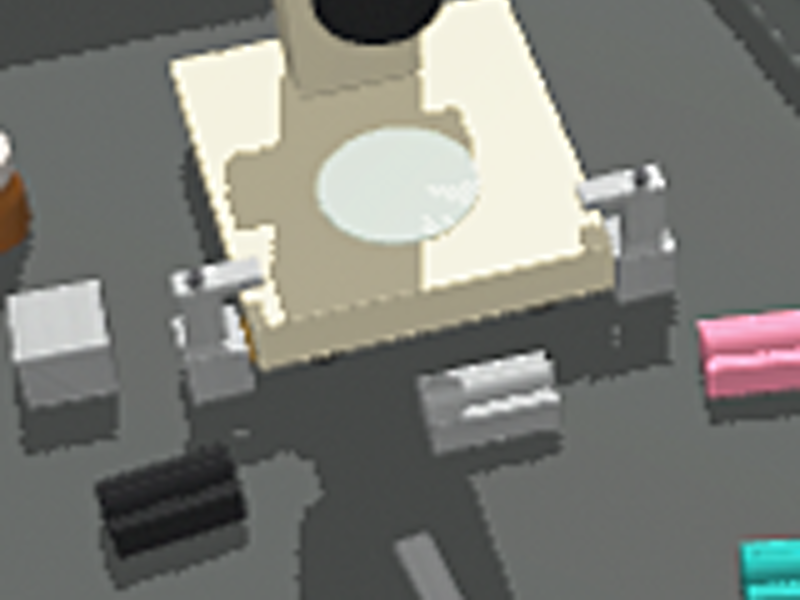

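```bash
python3 - <<'E'
from h import *
f=load('side0'); g=load('scene0')
C=lambda u,v:(185+u/5,135+v/5)
L=px2w(f,*C(262,370),.02); Rr=px2w(f,*C(612,290),.02); print(L,Rr,np.linalg.norm(L-Rr))
Lt=px2w(f,*C(262,327),.054); Rt=px2w(f,*C(610,247),.054); print(Lt,Rt,np.linalg.norm(Lt-Rt))
M=(L+Rr)/2; y=(L-Rr)/np.linalg.norm(L-Rr)   # +y left
print('mid',M,'yaw of x axis',np.degrees(np.arctan2(-y[0],y[1])))
for z,a,b in [(0,(440,455),(560,425)),(.024,(420,383),(548,352)),(.024,(430,415),(557,388))]:
    A=px2w(f,*C(*a),z);B=px2w(f,*C(*b),z);print('ful',z,A,B,np.linalg.norm(A-B),np.degrees(np.arctan2(*(A-B)[:2])))
# triangulate tube: bar from both
h=[px2w(f,307.7,319.1,.024),px2w(f,331.7,365.6,.024),px2w(f,268.5,243.5,.005)]
print(h)
S=lambda u,v:(200+u*.3,180+v*.3)
print([px2w(g,*S(*p),z) for p,z in [((380,120),.024),((296,70),.024),((577,252),.005)]])
E
```

```text
[0.44590802 0.15989487 0.02      ] [0.64058869 0.1270541  0.02      ] 0.19743120717590412
[0.44966032 0.15831245 0.054     ] [0.64009655 0.12736383 0.054     ] 0.19293463873959604
mid [0.54324835 0.14347448 0.02      ] yaw of x axis 80.42489520313286
ful 0 [0.51272306 0.07744618 0.        ] [0.57914662 0.06720982 0.        ] 0.06720768308074838 -81.23921671192932
ful 0.024 [0.5169389  0.10924792 0.024     ] [0.58765388 0.09820884 0.024     ] 0.07157142942755725 -81.12735806574064
ful 0.024 [0.51255983 0.08615586 0.024     ] [0.58080533 0.0726685  0.024     ] 0.06956548970204601 -78.8206907095463
[array([ 0.46384573, -0.23095046,  0.024     ]), array([ 0.45930009, -0.35645058,  0.024     ]), array([0.47685827, 0.02482912, 0.005     ])]
[array([ 0.46922797, -0.22305799,  0.024     ]), array([ 0.4645802 , -0.34584402,  0.024     ]), array([0.47419214, 0.02722529, 0.005     ])]
```

Side crop: base's lower front corners at (237.4,209) and (307.4,193), 197 mm apart (given 200 ✓). The steel-grey ridged block is at about (283,212), 67–71 mm wide ✓, and the bar is 381 mm long ✓. Scope axis yaw is about 80.4° and bar yaw about 87.6°. Moving above the handle.

drive_tool([
  [[0.03,-0.024,0.0],-6,100],
  [[0.06,-0.048,0.0],-12,100],
  [[0.09,-0.072,0.01],-18,100],
  [[0.12,-0.096,0.02],-24,100],
  [[0.15,-0.12,0.03],-30,100],
  [[0.18,-0.144,0.04],-36,100],
  [[0.21,-0.168,0.05],-42,100],
  [[0.24,-0.192,0.06],-48,100],
  [[0.27,-0.216,0.07],-54,100],
  [[0.3,-0.24,0.08],-60,100],
  [[0.33,-0.264,0.09],-66,100],
  [[0.356,-0.283,0.09],-69,100],
], grip_force=30)

```text
clock: 1.45
tool_pos: [0.4638, -0.2532, 0.1511]
ee_rot: [-2.255, -2.183, 0.0]
ft_force: [0.0, 0.1, 0.0]
finger_gap: 0.0856
grip_force: 0.0
```

```bash
python3 - <<'E'
from h import *
f=snap('wrist','w1'); s=f['state']; print(s['tool_pos'],R.from_rotvec(s['ee_rot']).as_matrix(),s['qpos'],s['ft_force'],s['clock'])
E
```

```text
[ 0.4637918  -0.2531842   0.15114705] [[ 0.03238134  0.9994737  -0.00194241]
 [ 0.99947441 -0.03237826  0.0015981 ]
 [ 0.00153437 -0.00199314 -0.99999684]] [ 0.77942833  0.37354859 -0.44552353  1.95411474  0.20781834  0.86069949
  0.19169228] [0.0194842  0.12653098 0.01482763] 1.45
```

View pics/w1.png

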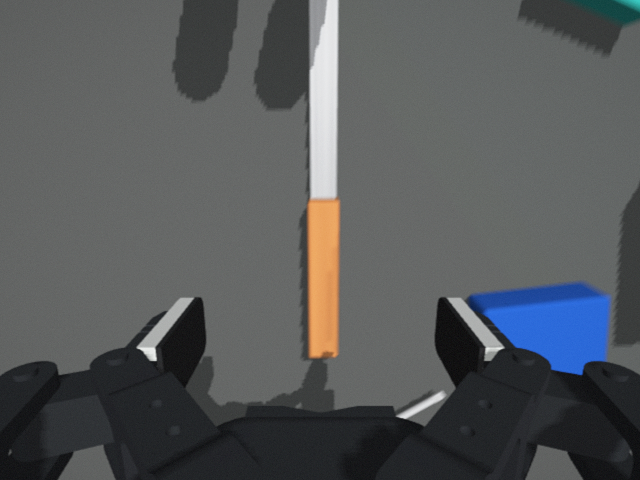

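Wrist view: handle runs from (324,200) to (322,355), aligned with the tool and between the fingers. The blue slide box is to the right, with its near corner at about (475,300).

```bash
python3 - <<'E'
from h import *
f=load('w1'); s=f['state']; Rt=R.from_rotvec(s['ee_rot']).as_matrix()
for n,u,v,z in [('front',324,200,.024),('back',322.5,356,.024),('box top',470,300,.032),('box bot',490,365,.032),('blade',323,20,.01)]:
    P=px2w(f,u,v,z); print(n,P,'tool',Rt.T@(P-s['tool_pos']))
E
```

```text
front [ 0.46659341 -0.22888195  0.024     ] tool [0.0241851  0.00226669 0.12718005]
back [ 0.46196813 -0.34789137  0.024     ] tool [-0.09491154  0.00149716  0.12699884]
box top [ 0.56732667 -0.30179005  0.032     ] tool [-0.04541052  0.10529163  0.11886789]
box bot [ 0.58561557 -0.35422604  0.032     ] tool [-0.09722673  0.12526869  0.11874857]
blade [ 0.46938898 -0.11541541  0.01      ] tool [0.13766105 0.00141484 0.1413559 ]
```

drive_tool([
  [[0.004,0.002,0.03],0,100],
  [[0.004,0.002,0.07],0,100],
  [[0.004,0.002,0.1],0,100],
  [[0.004,0.002,0.125],0,100],
  [[0.004,0.002,0.134],0,100],
  [[0.004,0.002,0.135],0,60],
  [[0.004,0.002,0.135],0,20],
  [[0.004,0.002,0.135],0,10],
  [[0.004,0.002,0.135],0,10],
  [[0.004,0.002,0.135],0,10],
  [[0.004,0.002,0.135],0,10],
  [[0.004,0.002,0.135],0,10],
], grip_force=25)

```text
clock: 2.7
tool_pos: [0.4661, -0.2521, 0.0184]
ee_rot: [2.26, 2.18, -0.001]
ft_force: [-1.7, 0.5, 6.5]
finger_gap: 0.0214
grip_force: 25.8
```

drive_tool([
  [[0.0,0.0,-0.01],0,10],
  [[0.0,0.0,-0.02],0,10],
  [[0.001,0.0,-0.03],0,10],
  [[0.003,0.0,-0.04],0,10],
  [[0.004,0.0,-0.05],0,10],
  [[0.006,0.0,-0.06],0,10],
  [[0.009,0.0,-0.07],0,10],
  [[0.011,0.0,-0.08],0,10],
  [[0.014,0.0,-0.09],0,10],
  [[0.018,0.0,-0.1],0,10],
  [[0.021,0.0,-0.107],0,10],
  [[0.021,0.0,-0.107],0,10],
], grip_force=25)

```text
clock: 3.9
tool_pos: [0.4675, -0.2302, 0.1255]
ee_rot: [2.259, 2.18, 0.002]
ft_force: [0.5, 0.3, -4.7]
finger_gap: 0.0213
grip_force: 24.7
```

```bash
python3 - <<'E'
from h import *
f=snap('side','s2'); g=snap('scene','g2'); print(f['state']['torque'],f['state']['ft_force'],f['state']['tool_pos'])
a=cv2.resize(f['image'][120:400,200:400],(400,560)); b=cv2.resize(g['image'][120:310,240:400],(400,475))
b=np.vstack([b,np.zeros((85,400,3),np.uint8)]); cv2.imwrite('pics/v2.png',np.hstack([a,b]))
E
```

```text
[-0.21001627 -0.02447544 -0.01893683] [ 0.47563055  0.33418075 -4.74096955] [ 0.46753091 -0.23017516  0.12551382]
```

View pics/v2.png

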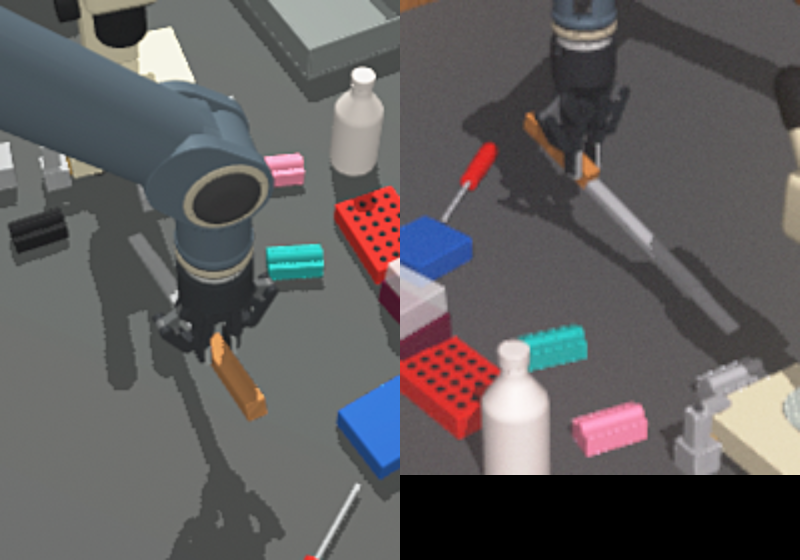

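Side and scene views: bar held and pitched tip-down. Tip at about side px (268,239) and scene px (373,250). Triangulating the tip next.

```bash
cat >> h.py <<'E'
def tri(obs):
    A=[];b=[]
    for f,u,v in obs:
        p,Rm=campose(f); d=Rm@np.linalg.solve(f['camera_matrix'],[u,v,1.]); d/=np.linalg.norm(d)
        Q=np.eye(3)-np.outer(d,d); A.append(Q); b.append(Q@p)
    A=np.vstack(A);b=np.hstack(b); x=np.linalg.lstsq(A,b,rcond=None)[0]; return x,np.linalg.norm(A@x-b)
E
python3 - <<'E'
from h import *
f=load('side0');g=load('scene0');print('before',tri([(f,268.5,244),(g,373,255.6)]))
F=load('side0');print('scope corner right-front top', tri([(f,307,184.4),(g,366,288)]))
f=load('s2');g=load('g2')
print('tip',tri([(f,268,239),(g,372.8,250)]))
print('handle back?',tri([(f,330,327),(g,291,167)]))
w=snap('wrist','w2'); cv2.imwrite('pics/w2c.png',w['image'])
E
```

```text
before (array([0.47521871, 0.02550644, 0.00403815]), np.float64(0.002547365102192329))
scope corner right-front top (array([0.64121863, 0.1404511 , 0.0436907 ]), np.float64(0.006909506252381456))
tip (array([0.476267  , 0.02519917, 0.02429534]), np.float64(0.0012363627352824707))
handle back? (array([ 0.4647513 , -0.33212058,  0.1512345 ]), np.float64(0.0007162968779012185))
```

View pics/w2c.png

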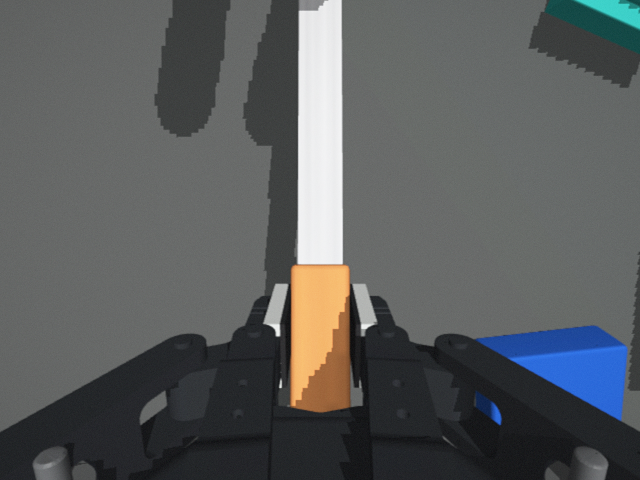

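Wrist view: bar centred in the pads (handle front edge at (320,265)), aligned with the tool. Pitch is about 18° by triangulation. I'll loosen to 20 N with a short jerk for more droop, and bring the tip in front of the ridge.

drive_tool([
  [[0.0,0.0,-0.045],0,10],
  [[0.0,0.0,-0.06],0,10],
  [[0.0,0.0,-0.02],0,10],
  [[0.0,0.0,-0.06],0,10],
  [[0.0,0.0,-0.06],0,10],
  [[0.005,0.006,-0.05],3,10],
  [[0.009,0.012,-0.04],6,10],
  [[0.013,0.017,-0.035],7.6,10],
  [[0.013,0.017,-0.035],7.6,10],
  [[0.013,0.017,-0.035],7.6,10],
], grip_force=20)

```text
clock: 5.05
tool_pos: [0.4842, -0.218, 0.1592]
ee_rot: [-2.4, -2.027, -0.001]
ft_force: [0.5, 0.0, -3.4]
finger_gap: 0.0214
grip_force: 23.7
```

```bash
python3 - <<'E'
from h import *
f=snap('side','s3'); g=snap('scene','g3'); w=snap('wrist','w3'); s=w['state'];print(s['tool_pos'],s['ft_force'],s['torque'],s['clock'])
a=cv2.resize(f['image'][160:260,220:320],(400,400),interpolation=cv2.INTER_CUBIC); b=cv2.resize(g['image'][200:300,310:410],(400,400),interpolation=cv2.INTER_CUBIC)
c=cv2.resize(w['image'][0:160],(800,200)); cv2.imwrite('pics/v3.png',np.vstack([np.hstack([a,b]),c]))
E
```

```text
[ 0.48404718 -0.21848054  0.15951242] [-0.30424905  1.34969093 -3.28702624] [0.19577101 0.0589571  0.05696007] 5.15
```

View pics/v3.png

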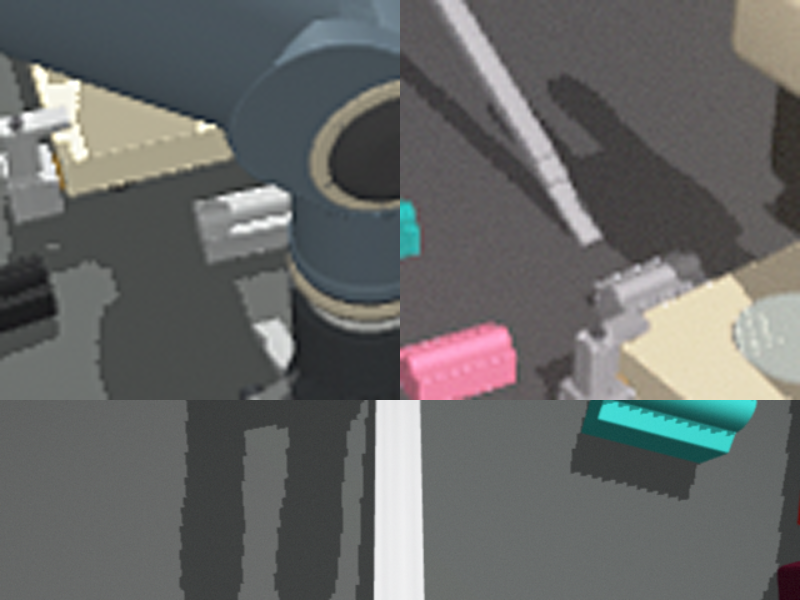

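```bash
python3 - <<'E'
from h import *
f=load('side0');g=load('scene0')
G=load('g3');Fs=load('s3')
P,r=tri([(Fs,283.7,240.5),(G,310+202/4-.5,200+238/4-.5)]); t=load('w3')['state']['tool_pos']; print('tip -x corner',P,r,P-t)
# alternative: blade known on vertical plane through TCP along tool x
s=load('w3')['state']; Rt=R.from_rotvec(s['ee_rot']).as_matrix(); print('tool x yaw',np.degrees(np.arctan2(Rt[1,0],Rt[0,0])))
p,Rm=campose(G); n=Rt[:,1]
for u,v in [(357.5-.3,260)]:
    d=Rm@np.linalg.solve(G['camera_matrix'],[u,v,1.]); q=p+d*(n@(t-p))/(n@d); print('tip mid',q,Rt.T@(q-t))
# fulcrum from scene view: ridge ends at crop c0 & g3
for uv in [((405,)), ]: pass
C=lambda u,v:(309.6+u/4-100,199.6+v/4)
for n,a,b in [('ridge',(607,298),(665,265))]:
    print(px2w(G,*C(*a),.030),px2w(G,*C(*b),.030))
# model overlay compare: project fulcrum model + scope edge into both views
xs=np.array([np.cos(np.radians(80.4)),np.sin(np.radians(80.4)),0]); ys=np.array([-xs[1],xs[0],0])
c=np.array([.5495,.0916,0]); 
for z in (0,.024):
  for a,b in [(-1,-1),(-1,1),(1,1),(1,-1)]:
    P=c+a*.018*xs+b*.035*ys+[0,0,z]; print(z,a,b,'sidecrop',((w2px(f,P)-[220,160])*4).round(),'scenecrop',((w2px(g,P)-[310,200])*4+[400,0]).round())
M=np.array([.5432,.1435,0])
for z in (.02,.054):
  for b in (-1,1):
    P=M+b*.1*ys+[0,0,z]; print('scope',z,b,((w2px(f,P)-[220,160])*4).round(),((w2px(g,P)-[310,200])*4+[400,0]).round())
E
```

```text
tip -x corner [0.51569306 0.0143066  0.0069598 ] 0.00021110196014744383 [ 0.03164588  0.23278714 -0.15255262]
tool x yaw 80.29374681451976
tip mid [0.52325327 0.01039218 0.00514182] [ 2.32236287e-01 -3.43654643e-17  1.54325733e-01]
[0.5883034  0.08374943 0.03      ] [0.53236237 0.08622058 0.03      ]
0 -1 -1 sidecrop [310. 238.] scenecrop [593. 317.]
0 -1 1 sidecrop [210. 262.] scenecrop [673. 282.]
0 1 1 sidecrop [196. 223.] scenecrop [706. 308.]
0 1 -1 sidecrop [295. 200.] scenecrop [626. 344.]
0.024 -1 -1 sidecrop [309. 215.] scenecrop [595. 289.]
0.024 -1 1 sidecrop [207. 239.] scenecrop [675. 254.]
0.024 1 1 sidecrop [194. 200.] scenecrop [709. 280.]
0.024 1 -1 sidecrop [294. 177.] scenecrop [628. 316.]
scope 0.02 -1 [351. 132.] [598. 373.]
scope 0.02 1 [ 68. 196.] [828. 269.]
scope 0.054 -1 [351.  97.] [601. 332.]
scope 0.054 1 [ 61. 162.] [833. 229.]
```

Side and scene views: bar tip now at about scene px (357,260), top at 6 mm, i.e. resting on the bench with pitch ≈30°. The fulcrum and scope models reproject onto both views (block bottom-left at crop (208,262) ✓, base corner at (68,196) ✓). I'll lower the handle with the tip on the bench to about 24°, tighten, then lift.

drive_tool([
  [[-0.003,0,0.006],0,10],
  [[-0.006,0,0.012],0,10],
  [[-0.009,0,0.018],0,10],
  [[-0.012,0,0.023],0,10],
  [[-0.015,0,0.028],0,10],
  [[-0.015,0,0.028],0,10],
], grip_force=20)

```text
clock: 5.8
tool_pos: [0.4811, -0.2336, 0.1304]
ee_rot: [-2.402, -2.023, 0.001]
ft_force: [-0.2, -1.1, -1.8]
finger_gap: 0.0214
grip_force: 23.5
```

drive_tool([
  [[0,0,0],0,5],
  [[0,0,0],0,5],
  [[0,0,-0.01],0,5],
  [[0,0,-0.02],0,5],
  [[0,0,-0.03],0,5],
  [[0,0,-0.04],0,5],
  [[0,0,-0.05],0,5],
  [[0,0,-0.06],0,5],
  [[0,0,-0.06],0,5],
], grip_force=90)

```text
clock: 6.7
tool_pos: [0.4827, -0.2334, 0.1932]
ee_rot: [2.399, 2.023, 0.002]
ft_force: [-0.2, -0.4, -4.6]
finger_gap: 0.0195
grip_force: 92.5
```

```bash
python3 - <<'E'
from h import *
f=snap('side','s4'); g=snap('scene','g4'); s=g['state'];print(s['tool_pos'],s['ft_force'],s['torque'],s['clock'],s['grip_force'])
# blade-tip: find bright pixels along predicted bar in scene view
Rt=R.from_rotvec(s['ee_rot']).as_matrix()
for th in (18,21,24,27,30):
    t=np.radians(th); h=.283*np.sin(t)+.026*np.cos(t)-.008; L=.283*np.cos(t)-.026*np.sin(t)
    P=s['tool_pos']+Rt[:,0]*L-np.array([0,0,h]); P2=P+np.array([0,0,.005]); print(th,L,h,w2px(g,P2).round(1),((w2px(g,P2)-[290,190])*5).round(),w2px(f,P2).round(1))
a=cv2.resize(g['image'][190:290,290:410],(600,500),interpolation=cv2.INTER_CUBIC); cv2.imwrite('pics/v4.png',a)
E
```

```text
[ 0.48211033 -0.23329144  0.19222258] [ 0.35106555  0.43756855 -4.98917751] [-0.1789026   0.02627205  0.04005195] 6.75 92.3438036441803
18 0.2611145522577798 0.1041792788317841 [361.7 236.6] [358. 233.] [284.2 215. ]
21 0.2548856940105303 0.11769122081024722 [360.  239.6] [350. 248.] [285.1 220.3]
24 0.2479582117928852 0.13085865188915907 [358.2 242.4] [341. 262.] [286.1 225.7]
27 0.24035109335207988 0.14364548105518926 [356.4 244.9] [332. 274.] [287.1 231.2]
30 0.23208518927099614 0.15601666049839535 [354.4 247.1] [322. 286.] [288.2 236.7]
```

View pics/v4.png

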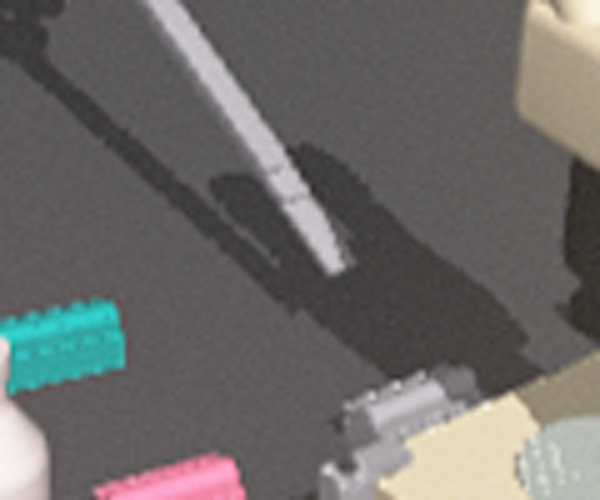

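Scene crop: tip at about (338,268), so pitch ≈24.5° and tip ≈60 mm up, in front of the ridge at (400,400) and in line with it. Approaching along the bar's axis, stopping just short of the edge.

drive_tool([
  [[0.015,0,0],0,5],
  [[0.029,0,0],0,5],
  [[0.041,0,0.0055],0,5],
  [[0.053,0,0.011],0,5],
  [[0.065,0,0.0165],0,5],
  [[0.077,0,0.022],0,5],
  [[0.089,0,0.0275],0,5],
  [[0.1,0,0.0325],0,5],
  [[0.108,0,0.036],0,5],
  [[0.115,0,0.039],0,5],
  [[0.115,0,0.039],0,5],
])

```text
clock: 7.9
tool_pos: [0.5011, -0.1185, 0.152]
ee_rot: [-2.399, -2.027, -0.0]
ft_force: [0.1, 0.3, -4.8]
finger_gap: 0.0197
grip_force: 92.2
```

```bash
python3 - <<'E'
from h import *
f=snap('side','s5'); g=snap('scene','g5'); s=g['state'];print(s['tool_pos'],s['ft_force'],s['torque'],s['clock'],R.from_rotvec(s['ee_rot']).as_matrix()[:,0])
xs=np.array([np.cos(np.radians(80.4)),np.sin(np.radians(80.4)),0]); ys=np.array([-xs[1],xs[0],0]);M=np.array([.5432,.1435,0])
Rt=R.from_rotvec(s['ee_rot']).as_matrix()
O=(np.array([330,225]),6)
pr=lambda n,P:print(n,((w2px(g,P)-O[0])*O[1]).round(),'side',((w2px(f,P)-[240,170])*6).round())
for th in (23,24.5,26):
    t=np.radians(th); h=.283*np.sin(t)+.026*np.cos(t)-.008; L=.283*np.cos(t)-.026*np.sin(t)
    P=s['tool_pos']+Rt[:,0]*L-np.array([0,0,h]); d=P-M; print(th,'along',d@xs,'lat',d@ys,'z',P[2]); pr('tip',P);pr('tiptop',P+[0,0,.005])
for b in (-.03,0,.03): pr('edge'+str(b),M+b*ys+[0,0,.02]);pr('edgetop',M+b*ys+[0,0,.054])
a=cv2.resize(g['image'][225:325,330:400],(420,600),interpolation=cv2.INTER_CUBIC);b=cv2.resize(f['image'][170:232,240:302],(372,372),interpolation=cv2.INTER_CUBIC)
c=np.zeros((600,372,3),np.uint8);c[:372]=b; cv2.imwrite('pics/v5.png',np.hstack([a,c]))
E
```

```text
[ 0.50106307 -0.11939286  0.15219989] [ 0.15085002  0.89357193 -3.99920663] [-0.13476544  0.10184957  0.00811119] 7.95 [ 1.67786725e-01  9.85823313e-01 -9.94462068e-05]
23 along -0.015894708122194158 lat -0.002553956477165797 z 0.025664958072354555
tip [328. 303.] side [211. 200.]
tiptop [329. 294.] side [210. 193.]
24.5 along -0.0195015550190234 lat -0.0025502323057048225 z 0.019158171597511958
tip [322. 310.] side [213. 216.]
tiptop [323. 301.] side [213. 208.]
26 along -0.02327750305040719 lat -0.002546333532538422 z 0.012748048070841178
tip [316. 317.] side [216. 231.]
tiptop [317. 308.] side [216. 224.]
edge-0.03 [303. 353.] side [261. 171.]
edgetop [308. 291.] side [257. 119.]
edge0 [355. 329.] side [197. 185.]
edgetop [361. 268.] side [192. 134.]
edge0.03 [406. 306.] side [133. 200.]
edgetop [413. 245.] side [127. 149.]
```

View pics/v5.png

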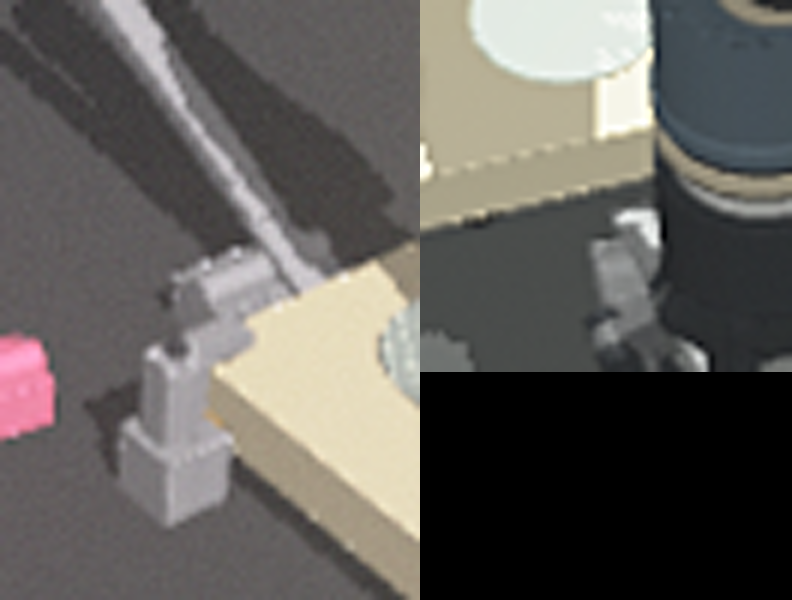

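Scene and side crops: tip left corner at about panel (195,215) (predicted (194,212) for 24.5°), base lower edge at (197,186) as predicted. The model is good, so sliding the tip in.

drive_tool([
  [[0.005,0,0.001],0,5],
  [[0.01,0,0.003],0,5],
  [[0.015,0,0.0055],0,5],
  [[0.02,0,0.008],0,5],
  [[0.025,0,0.01],0,5],
  [[0.029,0,0.0115],0,5],
  [[0.032,0,0.0125],0,5],
  [[0.032,0,0.0125],0,5],
])

```text
clock: 8.8
tool_pos: [0.5065, -0.0875, 0.1397]
ee_rot: [-2.4, -2.027, -0.0]
ft_force: [0.1, -0.5, -5.1]
finger_gap: 0.0197
grip_force: 92.3
```

drive_tool([
  [[0,0,0.0],0,15],
  [[0,0,0.001],0,15],
  [[-0.001,0,0.003],0,15],
  [[-0.002,0,0.005],0,15],
  [[-0.004,0,0.008],0,15],
  [[-0.006,0,0.011],0,15],
  [[-0.008,0,0.014],0,15],
  [[-0.009,0,0.0165],0,15],
  [[-0.009,0,0.0165],0,15],
], grip_force=35)

```text
clock: 9.7
tool_pos: [0.5053, -0.0967, 0.1231]
ee_rot: [-2.402, -2.025, -0.002]
ft_force: [1.0, 3.5, -0.7]
finger_gap: 0.0195
grip_force: 92.5
```

drive_tool([
  [[-0.001,0,0.002],0,15],
  [[-0.002,0,0.004],0,15],
  [[-0.003,0,0.006],0,15],
  [[-0.004,0,0.008],0,15],
  [[-0.005,0,0.01],0,15],
  [[-0.005,0,0.01],0,15],
])

```text
clock: 10.3
tool_pos: [0.5049, -0.102, 0.1139]
ee_rot: [2.401, 2.024, 0.002]
ft_force: [0.7, 3.7, 4.4]
finger_gap: 0.0194
grip_force: 93.7
```

drive_tool([
  [[0,0,0],0,23.5],
  [[0,0,0],0,23.5],
  [[0,0,0],0,23.5],
], grip_force=35)

```text
clock: 10.6
tool_pos: [0.5047, -0.102, 0.1137]
ee_rot: [2.401, 2.025, 0.002]
ft_force: [2.2, 3.5, 4.5]
finger_gap: 0.0202
grip_force: 63.9
```

drive_tool([
  [[0,0,0],0,24.3],
  [[0,0,0],0,24.3],
  [[-0.001,0,0.002],0,24.3],
  [[-0.002,0,0.004],0,24.3],
  [[-0.003,0,0.006],0,24.3],
  [[-0.003,0,0.006],0,24.3],
], grip_force=35)

```text
clock: 11.2
tool_pos: [0.5035, -0.1049, 0.1071]
ee_rot: [-2.401, -2.026, 0.0]
ft_force: [1.9, 4.7, 4.9]
finger_gap: 0.0207
grip_force: 42.0
```

```bash
python3 - <<'E'
from h import *
s=bot.observe(); print(s['tool_pos'],s['ft_force'],s['torque'],s['finger_gap'],s['grip_force'])
g=snap('scene','g6'); a=load('g5')
I0=a['image'].astype(int);I1=g['image'].astype(int); # scope moved?
print(np.abs(I1-I0)[280:340,400:480].mean())
E
```

```text
[ 0.50345147 -0.1049218   0.10714923] [1.88137962 4.73587181 4.94779199] [ 1.19223156 -0.3415729   0.02700829] 0.020677924023629574 41.95734143257141
3.745486111111111
```

drive_tool([
  [[0,0,0.002],0,24.3],
  [[-0.001,0,0.004],0,24.3],
  [[-0.001,0,0.006],0,24.3],
  [[-0.002,0,0.008],0,24.3],
  [[-0.002,0,0.01],0,24.3],
  [[-0.002,0,0.01],0,24.3],
])

```text
clock: 11.85
tool_pos: [0.5027, -0.1087, 0.0973]
ee_rot: [2.401, 2.024, -0.004]
ft_force: [1.0, 0.3, 5.4]
finger_gap: 0.0209
grip_force: 42.3
```

drive_tool([
  [[0,0,0.002],0,24.3],
  [[-0.001,0,0.004],0,24.3],
  [[-0.001,0,0.006],0,24.3],
  [[-0.002,0,0.007],0,24.3],
  [[-0.002,0,0.007],0,24.3],
])

```text
clock: 12.35
tool_pos: [0.5023, -0.111, 0.0903]
ee_rot: [2.401, 2.024, -0.004]
ft_force: [-0.3, -0.7, 5.5]
finger_gap: 0.0211
grip_force: 42.4
```

```bash
python3 - <<'E'
from h import *
g=snap('scene','g7'); s=g['state']; print(s['tool_pos'],s['ft_force'],s['torque'],s['finger_gap'],s['grip_force'])
# scope head shift vs g5 via template matching (phase correlation) on head and base-rear regions
for n in ('g5','g6','g7'):
    a=cv2.cvtColor(load('scene0')['image'],cv2.COLOR_BGR2GRAY).astype(np.float32); b=cv2.cvtColor(load(n)['image'],cv2.COLOR_BGR2GRAY).astype(np.float32)
    out=[]
    for x,y,w,h in [(392,145,60,60),(430,215,40,90),(375,275,60,60)]:
        out.append(np.round(cv2.phaseCorrelate(a[y:y+h,x:x+w],b[y:y+h,x:x+w],cv2.createHanningWindow((w,h),cv2.CV_32F))[0],2))
    print(n,out)
E
```

```text
[ 0.50231315 -0.11097692  0.09033498] [-0.26330458 -0.70998024  5.53548145] [ 0.3421616  -0.14972283  0.08493423] 0.02111886477239042 42.4347710609436
g5 [array([-0.06,  0.2 ]), array([-0.1 ,  0.02]), array([0.02, 0.03])]
g6 [array([1.14, 0.22]), array([0.45, 0.54]), array([0.08, 0.24])]
g7 [array([3.67, 0.22]), array([1.48, 0.99]), array([1.25, 0.5 ])]
```

drive_tool([
  [[0,0,0.002],0,24.3],
  [[-0.001,0,0.004],0,24.3],
  [[-0.001,0,0.006],0,24.3],
  [[-0.001,0,0.008],0,24.3],
  [[-0.001,0,0.008],0,24.3],
])

```text
clock: 12.9
tool_pos: [0.5019, -0.1132, 0.0823]
ee_rot: [2.401, 2.023, -0.007]
ft_force: [-0.2, -2.4, 6.9]
finger_gap: 0.0211
grip_force: 42.6
```

drive_tool([
  [[0,0,0.002],0,24.3],
  [[-0.001,0,0.004],0,24.3],
  [[-0.001,0,0.005],0,24.3],
  [[-0.001,0,0.006],0,24.3],
  [[-0.001,0,0.006],0,24.3],
])

```text
clock: 13.4
tool_pos: [0.5017, -0.1146, 0.0764]
ee_rot: [2.401, 2.022, -0.007]
ft_force: [0.4, -3.6, 6.8]
finger_gap: 0.021
grip_force: 42.7
```

```bash
cat >> h.py <<'E'
def shift(*names):
    a=cv2.cvtColor(load('scene0')['image'],cv2.COLOR_BGR2GRAY).astype(np.float32)
    for n in names:
        b=cv2.cvtColor(load(n)['image'],cv2.COLOR_BGR2GRAY).astype(np.float32); out=[]
        for x,y,w,h in [(392,145,60,60),(430,215,40,90),(375,275,60,60)]:
            out.append(np.round(cv2.phaseCorrelate(a[y:y+h,x:x+w],b[y:y+h,x:x+w],cv2.createHanningWindow((w,h),cv2.CV_32F))[0],2))
        print(n,out)
E
python3 - <<'E'
from h import *
g=snap('scene','g8'); s=g['state']; print(s['tool_pos'],s['ft_force'],s['torque'],s['finger_gap'],s['grip_force']); shift('g8')
E
```

```text
[ 0.5017285  -0.11462301  0.076399  ] [ 0.38650802 -3.58401942  6.7987653 ] [-0.40936733 -0.03806352  0.07215032] 0.020973300433181907 42.73776590824127
g8 [array([5.51, 0.29]), array([2.33, 1.47]), array([1.47, 0.64])]
```

drive_tool([
  [[-0.001,0,0.002],0,24.3],
  [[-0.002,0,0.004],0,24.3],
  [[-0.003,0,0.005],0,24.3],
  [[-0.003,0,0.006],0,24.3],
  [[-0.003,0,0.006],0,24.3],
])

```text
clock: 13.95
tool_pos: [0.5016, -0.116, 0.0705]
ee_rot: [2.401, 2.024, -0.004]
ft_force: [0.3, -1.1, 7.0]
finger_gap: 0.021
grip_force: 42.8
```

drive_tool([
  [[0,0,0.001],0,24.3],
  [[-0.001,0,0.002],0,24.3],
  [[-0.001,0,0.003],0,24.3],
  [[-0.001,0,0.004],0,24.3],
  [[-0.001,0,0.004],0,24.3],
])

```text
clock: 14.45
tool_pos: [0.5014, -0.1167, 0.0664]
ee_rot: [2.401, 2.024, -0.004]
ft_force: [-0.2, -0.2, 6.3]
finger_gap: 0.0208
grip_force: 42.9
```

```bash
python3 - <<'E'
from h import *
g=snap('scene','g9'); s=g['state']; print(s['tool_pos'],s['ft_force'],s['torque'],s['finger_gap'],s['grip_force']); shift('g9')
E
```

```text
[ 0.50138008 -0.11674215  0.06636487] [-0.24711776 -0.18603325  6.28347762] [ 0.17261621 -0.08639459  0.12346931] 0.020790929322625634 42.901997566223145
g9 [array([7.06, 0.41]), array([3.27, 1.87]), array([3.74, 1.42])]
```

drive_tool([
  [[0,0,0.001],0,24.3],
  [[-0.001,0,0.002],0,24.3],
  [[-0.001,0,0.002],0,24.3],
])

```text
clock: 14.8
tool_pos: [0.5015, -0.1172, 0.0645]
ee_rot: [2.401, 2.024, -0.003]
ft_force: [0.2, 0.3, 7.7]
finger_gap: 0.0207
grip_force: 43.0
```

drive_tool([
  [[0,0,0.001],0,24.3],
  [[0,0,0.002],0,24.3],
  [[0,0,0.002],0,24.3],
])

```text
clock: 15.1
tool_pos: [0.5014, -0.1175, 0.0626]
ee_rot: [2.4, 2.025, -0.003]
ft_force: [-0.2, -1.2, 8.2]
finger_gap: 0.021
grip_force: 43.1
```

drive_tool([
  [[-0.001,0,0.001],0,24.3],
  [[-0.001,0,0.002],0,24.3],
  [[-0.001,0,0.002],0,24.3],
])

```text
clock: 15.4
tool_pos: [0.5014, -0.1179, 0.0606]
ee_rot: [2.401, 2.025, -0.002]
ft_force: [-0.4, 0.9, 8.5]
finger_gap: 0.021
grip_force: 43.1
```

drive_tool([
  [[0,0,0.001],0,24.3],
  [[0,0,0.002],0,24.3],
  [[0,0,0.002],0,24.3],
])

```text
clock: 15.7
tool_pos: [0.5016, -0.1182, 0.0591]
ee_rot: [2.4, 2.024, -0.003]
ft_force: [-1.4, -0.2, 11.5]
finger_gap: 0.0208
grip_force: 43.7
```

drive_tool([
  [[0,0,0.001],0,24.3],
  [[0,0,0.001],0,24.3],
])

```text
clock: 15.9
tool_pos: [0.5017, -0.1183, 0.0584]
ee_rot: [2.399, 2.025, -0.003]
ft_force: [-0.6, -0.7, 13.8]
finger_gap: 0.0211
grip_force: 43.9
```

```bash
python3 - <<'E'
from h import *
g=snap('scene','g10'); s=g['state']; print(s['tool_pos'],s['ft_force'],s['torque'],s['finger_gap'],s['grip_force']); shift('g10')
E
```

```text
[ 0.50166014 -0.11828985  0.05837216] [-0.62836069 -0.72100079 13.82848915] [0.37682222 0.32733764 0.17419902] 0.021117556158413573 43.92784595489502
g10 [array([8.25, 0.63]), array([3.66, 2.23]), array([3.72, 1.62])]
```

drive_tool([
  [[0,0,0.001],0,24.3],
  [[0,0,0.001],0,24.3],
])

```text
clock: 16.15
tool_pos: [0.5018, -0.1184, 0.0578]
ee_rot: [2.399, 2.025, -0.003]
ft_force: [-2.3, 0.0, 17.6]
finger_gap: 0.0209
grip_force: 44.3
```

```bash
python3 - <<'E'
from h import *
g=snap('scene','g11'); s=g['state']; print(s['tool_pos'],s['ft_force'],s['torque']); shift('g11')
f=snap('side','s11')
E
```

```text
[ 0.50178916 -0.11837207  0.05776807] [-2.2507439   0.0420197  17.59493517] [0.39310669 0.55353135 0.21182088]
g11 [array([8.26, 0.59]), array([3.36, 1.69]), array([3.71, 1.67])]
```

Firm stop felt: force 8→17.6 N and the head no longer moves. Easing down.

drive_tool([
  [[0,0,-0.001],0,24.3],
  [[0,0,-0.002],0,24.3],
  [[0,0,-0.003],0,24.3],
  [[0,0,-0.004],0,24.3],
  [[0.001,0,-0.005],0,24.3],
  [[0.001,0,-0.006],0,24.3],
  [[0.001,0,-0.007],0,24.3],
  [[0.001,0,-0.008],0,24.3],
  [[0.001,0,-0.008],0,24.3],
])

```text
clock: 17.15
tool_pos: [0.5011, -0.1176, 0.0642]
ee_rot: [2.401, 2.024, -0.004]
ft_force: [-0.2, -2.6, 3.7]
finger_gap: 0.021
grip_force: 42.5
```

drive_tool([
  [[0,0,-0.001],0,24.3],
  [[0,0,-0.002],0,24.3],
  [[0.001,0,-0.003],0,24.3],
  [[0.001,0,-0.004],0,24.3],
  [[0.001,0,-0.005],0,24.3],
  [[0.002,0,-0.006],0,24.3],
  [[0.002,0,-0.006],0,24.3],
])

```text
clock: 17.85
tool_pos: [0.5005, -0.1161, 0.0695]
ee_rot: [-2.403, -2.024, 0.006]
ft_force: [0.6, -7.2, -1.1]
finger_gap: 0.0209
grip_force: 41.9
```

```bash
python3 - <<'E'
from h import *
g=snap('scene','g12'); s=g['state']; print(s['tool_pos'],s['ft_force'],s['torque']); shift('g12')
E
```

```text
[ 0.50047188 -0.11614701  0.06951941] [ 0.63594476 -7.21563947 -1.10474642] [-2.04238979  0.13511962  0.00336403]
g12 [array([6.73, 0.37]), array([3.31, 1.85]), array([3.49, 1.28])]
```

drive_tool([
  [[-0.001,0,-0.001],0,24.3],
  [[-0.002,0,-0.002],0,24.3],
  [[-0.002,0,-0.003],0,24.3],
  [[-0.002,0,-0.004],0,24.3],
  [[-0.002,0,-0.004],0,24.3],
])

```text
clock: 18.4
tool_pos: [0.5013, -0.1147, 0.074]
ee_rot: [-2.399, -2.026, 0.0]
ft_force: [-0.1, 0.5, -4.9]
finger_gap: 0.0209
grip_force: 41.4
```

```bash
python3 - <<'E'
from h import *
g=snap('scene','g13'); s=g['state']; print(s['tool_pos'],s['ft_force'],s['torque']); shift('g13')
E
```

```text
[ 0.50125734 -0.11474527  0.0740122 ] [-0.13184737  0.54676276 -4.91645817] [-0.32099499  0.09888208  0.05074639]
g13 [array([6.74, 0.45]), array([3.23, 1.92]), array([3.55, 1.24])]
```

Scope rests on the supports (head shift steady, tool carries just the bar). Tightening and drawing the bar out along its axis.

drive_tool([
  [[0,0,0],0,15],
  [[0,0,0],0,15],
  [[-0.004,0,-0.0005],0,15],
  [[-0.009,0,-0.001],0,15],
  [[-0.014,0,-0.0015],0,15],
  [[-0.019,0,-0.002],0,15],
  [[-0.024,0,-0.0027],0,15],
  [[-0.024,0,-0.0027],0,15],
], grip_force=80)

```text
clock: 19.25
tool_pos: [0.4976, -0.1407, 0.0772]
ee_rot: [2.403, 2.023, -0.0]
ft_force: [0.7, -0.4, -4.8]
finger_gap: 0.0201
grip_force: 81.6
```

drive_tool([
  [[-0.008,0,-0.002],0,15],
  [[-0.018,0,-0.005],0,15],
  [[-0.028,0,-0.01],0,15],
  [[-0.038,0,-0.016],0,15],
  [[-0.05,0,-0.022],0,15],
  [[-0.062,0,-0.028],0,15],
  [[-0.074,0,-0.03],0,15],
  [[-0.086,0,-0.03],0,15],
  [[-0.086,0,-0.03],0,15],
])

```text
clock: 20.15
tool_pos: [0.4824, -0.2269, 0.1068]
ee_rot: [2.405, 2.021, -0.002]
ft_force: [-0.4, -0.4, -4.2]
finger_gap: 0.02
grip_force: 81.6
```

```bash
python3 - <<'E'
from h import *
g=snap('scene','g14'); f=snap('side','s14'); s=f['state']; print(s['tool_pos'],s['ft_force'],s['torque'],R.from_rotvec(s['ee_rot']).as_matrix()[:2,0]); shift('g14')
# front-edge colour rows in the side view: cream mask lower contour of base vs side0
for n in ('side0','s14'):
    I=load(n)['image']; hsv=cv2.cvtColor(I,cv2.COLOR_BGR2HSV); m=cv2.inRange(hsv,(15,25,110),(40,140,255))
    print(n,{u:int(np.max(np.nonzero(m[150:215,u])[0]))+150 if m[150:215,u].any() else None for u in range(232,312,6)})
E
```

```text
[ 0.48263016 -0.22532382  0.10669129] [ 0.26343537  1.14825464 -4.91937002] [-0.25673258  0.03054485  0.03114634] [0.17072574 0.98531859]
g14 [array([6.52, 0.46]), array([3.36, 1.96]), array([3.48, 1.21])]
side0 {232: 181, 238: 208, 244: 206, 250: 205, 256: 204, 262: 202, 268: 201, 274: 199, 280: 198, 286: 197, 292: 195, 298: 194, 304: 192, 310: None}
s14 {232: None, 238: 206, 244: 203, 250: None, 256: None, 262: 151, 268: 154, 274: 157, 280: None, 286: 164, 292: 163, 298: 163, 304: None, 310: 214}
```

drive_tool([
  [[-0.01,-0.003,0],-2,15],
  [[-0.02,-0.006,0.01],-4,15],
  [[-0.03,-0.009,0.02],-5,15],
  [[-0.035,-0.009,0.03],-5,15],
  [[-0.035,-0.009,0.04],-5,15],
  [[-0.035,-0.009,0.047],-5,24.3],
  [[-0.035,-0.009,0.053],-5,24.3],
  [[-0.035,-0.009,0.059],-5,24.3],
  [[-0.035,-0.009,0.064],-5,24.3],
  [[-0.035,-0.009,0.069],-5,24.3],
  [[-0.035,-0.009,0.073],-5,24.3],
  [[-0.035,-0.009,0.073],-5,24.3],
], grip_force=35)

```text
clock: 21.45
tool_pos: [0.4684, -0.2573, 0.0338]
ee_rot: [-2.311, -2.128, 0.0]
ft_force: [-0.0, 0.1, -1.1]
finger_gap: 0.0209
grip_force: 42.0
```

drive_tool([
  [[0,0,0.003],0,24.5],
  [[0,0,0.006],0,24.5],
  [[0,0,0.009],0,24.5],
  [[0,0,0.011],0,24.5],
  [[0,0,0.011],0,24.5],
])

```text
clock: 21.95
tool_pos: [0.4683, -0.2571, 0.0227]
ee_rot: [-2.311, -2.128, 0.0]
ft_force: [0.6, -0.2, -2.5]
finger_gap: 0.0207
grip_force: 36.1
```

drive_tool([
  [[0,0,0.002],0,24.5],
  [[0,0,0.004],0,24.5],
  [[0,0,0.004],0,24.5],
])

```text
clock: 22.25
tool_pos: [0.4686, -0.2573, 0.0201]
ee_rot: [2.31, 2.128, -0.001]
ft_force: [-2.7, 0.0, 8.3]
finger_gap: 0.0214
grip_force: 37.1
```

drive_tool([
  [[0,0,0],0,27],
  [[0,0,0],0,35],
  [[0,0,0],0,55],
  [[0,0,0],0,70],
  [[0,0,0],0,70],
  [[0,0,-0.03],0,70],
  [[0,0,-0.07],0,70],
  [[0,0,-0.11],0,70],
  [[0,0,-0.15],0,70],
  [[0,0,-0.19],0,70],
  [[0,0,-0.22],0,70],
  [[0,0,-0.22],0,70],
])

```text
clock: 23.45
tool_pos: [0.4709, -0.258, 0.2437]
ee_rot: [2.304, 2.122, 0.004]
ft_force: [1.5, 0.3, -0.4]
finger_gap: 0.0598
grip_force: 0.0
```

drive_tool([
  [[-0.03,0,0],0,70],
  [[-0.06,0,0],0,70],
  [[-0.1,0,0],0,70],
  [[-0.14,0,0],0,70],
  [[-0.18,0,0],0,70],
  [[-0.22,0,0],0,70],
  [[-0.26,0,0],0,70],
  [[-0.3,0,0],0,70],
  [[-0.33,0,0],0,70],
  [[-0.33,0,0],0,70],
])

```text
clock: 24.45
tool_pos: [0.4379, -0.591, 0.2361]
ee_rot: [-2.317, -2.119, 0.004]
ft_force: [-0.9, -0.8, -0.4]
finger_gap: 0.0597
grip_force: 0.0
```

```bash
python3 - <<'E'
from h import *
g=snap('scene','g15'); f=snap('side','s15'); s=f['state']; print(s['tool_pos'],s['ft_force'],s['clock']); shift('g15')
f0=load('side0'); g0=load('scene0')
for n in ('side0','s15'):
    I=load(n)['image']; hsv=cv2.cvtColor(I,cv2.COLOR_BGR2HSV); m=cv2.inRange(hsv,(15,25,110),(40,140,255))
    print(n,{u:int(np.max(np.nonzero(m[150:215,u])[0]))+150 if m[150:215,u].any() else None for u in range(238,308,6)})
    m=cv2.inRange(hsv,(5,120,100),(20,255,255)); m[:300]=0;m[:,:290]=0;m[:,350:]=0
    print(cv2.minAreaRect(max(cv2.findContours(m,0,1)[0],key=cv2.contourArea)))
def lk(a,b):
    A=cv2.cvtColor(a['image'],6);B=cv2.cvtColor(b['image'],6); return A,B
# bystander shifts in the side view
A,B=lk(f0,f)
for n,(x,y,w,h) in dict(jar=(165,155,30,36),weight=(184,186,26,32),ful=(266,200,36,28),rack=(364,210,52,46),bottle=(360,148,36,64),pink=(320,192,38,26),turq=(328,238,40,28),black=(200,222,40,26),tipbox=(388,236,64,66),slide=(364,304,62,58),screw=(325,358,60,92)).items():
    d,r=cv2.phaseCorrelate(*[q[y:y+h,x:x+w].astype(np.float32) for q in (A,B)],cv2.createHanningWindow((w,h),cv2.CV_32F)); print(n,np.round(d,2),round(r,2))
E
```

```text
[ 0.43942188 -0.58790629  0.23646316] [0.65815936 0.81025666 0.11451479] 24.5
g15 [array([6.72, 0.51]), array([3.27, 1.73]), array([3.53, 1.12])]
side0 {238: 208, 244: 206, 250: 205, 256: 204, 262: 202, 268: 201, 274: 199, 280: 198, 286: 197, 292: 195, 298: 194, 304: 192}
((319.70404052734375, 342.3945007324219), (52.37420654296875, 11.424315452575684), 62.650123596191406)
s15 {238: 205, 244: 203, 250: 201, 256: 200, 262: 199, 268: 197, 274: 196, 280: 194, 286: 194, 292: 192, 298: 190, 304: 189}
((327.83770751953125, 357.4147644042969), (20.670799255371094, 11.0511474609375), 66.37062072753906)
jar [0.02 0.02] 0.99
weight [0.52 0.02] 1.0
ful [-0.09  0.09] 1.01
rack [-0.01  0.01] 1.0
bottle [0.03 0.03] 1.0
pink [0.03 0.52] 1.0
turq [-0.02  0.05] 1.0
black [0.07 0.84] 0.56
tipbox [0.01 0.03] 0.92
slide [1.16 5.59] 0.1
screw [0.16 0.08] 0.53
```

```bash
python3 - <<'E'
from h import *
g=load('g15'); g0=load('scene0')
def rect(im,lo,hi,box):
    x,y,w,h=box; m=cv2.inRange(cv2.cvtColor(im,cv2.COLOR_BGR2HSV),lo,hi)[y:y+h,x:x+w]
    c=max(cv2.findContours(m,0,1)[0],key=cv2.contourArea); r=cv2.minAreaRect(c); return np.round([r[0][0]+x,r[0][1]+y,*r[1],r[2]],1)
for q in (g0,g):
    print('slide',rect(q['image'],(105,120,60),(125,255,255),(215,195,70,50)),'handle',rect(q['image'],(5,120,80),(20,255,255),(275,180,60,60)),'screw',rect(q['image'],(0,150,80),(4,255,255),(255,170,40,40)))
s=load('s15')
I=s['image']; d=np.abs(I.astype(int)-load('side0')['image']).sum(2)>60
print('blade px side',[(v,np.nonzero(cv2.cvtColor(I,6)[v,255:315]>110)[0][[0,-1]]+255) for v in (245,250,260,275,290,305)])
t=bot.observe(); 
# bar predicted: released at TCP (.4686,-.2573), yaw 85.3
u=np.array([np.cos(np.radians(85.3)),np.sin(np.radians(85.3)),0]);P=np.array([.4686,-.2573,0])
for n,a,z in (('handle end',-.097,.024),('hfront',.023,.024),('tip',.283,.005)): print(n,(P+a*u).round(3),w2px(g,P+a*u+[0,0,z]).round(1),w2px(s,P+a*u+[0,0,z]).round(1))
E
```

```text
slide [249.7 217.6  37.6  21.9  26.6] handle [300.  209.2  31.7   9.6  31. ] screw [271.3 185.7   6.9  20.2  33.7]
slide [249.7 217.6  37.6  21.9  26.6] handle [299.  209.2  30.8   9.2  33.7] screw [271.3 185.7   6.9  20.2  33.7]Traceback (most recent call last):
  File "<stdin>", line 10, in <module>
IndexError: index 0 is out of bounds for axis 0 with size 0
```

```bash
python3 -c "
from plant import bot
print(bot.close_job())"
```

```text
the job is handed in; nothing more can be done
None
```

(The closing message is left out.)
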